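# Click the filter wheel round to its empty opening

### The job

Clear the beam of the little lamp bench for a reference reading: with a fingertip, gently flick the star-edged filter wheel round by its lobes, click by click and whichever way you like, until its one empty opening (the one without a filter glass) stands in the beam, and leave the wheel resting in that click. Nothing is to be picked up: leave everything else on the breadboard and the table where it is.

Things in the scene. Friction and masses are not known exactly. Their poses are not given: they have to be found in the camera images.
- filter_bench: Black optical breadboard, 360 x 240 x 12 mm, fixed to the table. Origin: at table height, straight under the filter wheel's centre; the board reaches 190 mm from there along -x, 170 mm along +x, 120 mm either way along y. Its x axis is level and runs along the beam and the wheel's axle, from the lamp to the detector; y is level, lies in the plane of the wheel and points to the robot's left; z is up.
- filter_wheel: Upright grey plastic wheel, 12 mm thick, turning either way without stops about the bench's x axis. Origin: on the axle, mid-thickness, 115 mm above the table. Disc of 44 mm radius; six rounded lobes, 14 mm wide, stand out to 69 mm radius, 60 degrees apart, midway between six openings centred at 31 mm radius. Its own -z axis points from the axle to the empty opening.
- wheel_top (a point): Fixed point straight above the axle, at the height the lobes reach (184 mm above the table). A spring ball clicks the wheel into rests 60 degrees apart; in each, two lobes stand 30 degrees either side of this point and one opening is in the beam. About 3 to 4 N at the lobes pushes it out of a rest; once past 30 degrees it snaps on by itself to the next rest and stops there.
- empty_opening (a point): Centre of the wheel's one empty opening, a plain through hole 22 mm across, 31 mm from the axle; it turns with the wheel. The other five openings are closed by silvery coated filter glasses in notched black rings. At the start it is one to five clicks from the beam.
- beam_spot (a point): Where the beam crosses the wheel: in its middle plane, 31 mm straight below the axle, 84 mm above the table, fixed on the bench. A 36 mm wide stem and a 42 mm hub cover stand behind the wheel there, on the lamp's side.
- lamp_top (a point): Highest point of the finned lamp, 60 mm thick, 114 mm above the table, 138 mm from the wheel on the bench's -x side (towards the robot); its tube, 36 mm thick, runs on to the wheel's stem.
- cuvette_cap (a point): Top of the cuvette in its 38 mm square holder, 116 mm above the table, 78 mm from the wheel on the bench's +x side; the detector, 36 mm thick, stands behind it, lower.
- spare_cell: empty aluminium filter ring, 31 mm across, 10 mm high, lying on the breadboard; origin at the centre of its underside
- driver: black-handled screwdriver, 150 mm long, 26 mm thick, lying on the breadboard; origin under its middle
- screw_jar: small capped glass jar, 32 mm across, 45 mm high, standing on the breadboard beside the wheel; origin at the centre of its underside
- cuvette_box: white plastic cuvette box, 50 x 32 x 36 mm high, standing on the breadboard; origin at the centre of its underside
- tape: roll of masking tape lying flat on the table, 110 mm across, 24 mm high; origin at the centre of its underside
- wash_bottle: white plastic bottle on the table, 64 mm across, 150 mm high; origin at the centre of its underside
- beaker: glass beaker on the table, 68 mm across, 85 mm high; origin at the centre of its underside
- objective: microscope objective standing on the table, 34 mm across, 50 mm high; origin at the centre of its underside

How it is judged (in metres and radians):
On the way:
1. a fingertip pushes the wheel round (contact force between the fingers and filter_wheel above 0.5 N and angular speed of filter_wheel above 0.2 rad/s), for 0.02 s.
At the end, for the whole second after the job is handed in: The centre of the empty opening is within 4 mm of the beam spot (7 degrees: the right click), the wheel is at rest, and every loose thing is within 15 mm of where it was (distance between empty_opening and beam_spot below 0.004 m and angular speed of filter_wheel below 0.1 rad/s and distance of each of spare_cell, driver, screw_jar, cuvette_box, tape, wash_bottle, beaker, objective from where it was at the start of the episode below 0.015 m); the robot touches nothing.
It fails at once if the wheel is gripped hard or forced: more than 40 N between the fingers and the wheel (contact force between the fingers and filter_wheel above 40 N).
It fails at once if a loose thing is picked up or pushed away by more than 15 mm (distance of any of spare_cell, driver, screw_jar, cuvette_box, tape, wash_bottle, beaker, objective from where it was at the start of the episode above 0.015 m).
It also fails if it takes over 48 s, if anything falls off the work surface, if the arm or the gripper's body presses on something with over 40 N, if the wrist force passes 120 N, or if a joint passes its speed limit or range.

### The arm

A 6-joint arm with a two-finger parallel gripper is mounted at the origin on the work surface. World frame = base frame: x ahead of the robot, y to its left, z up, the work surface at z = 0. Lengths are in mm, angles in rad, forces in N, time in s.
With the tool pointing down it reaches from about 350 to 775 mm from the base axis. Payload 7.3 kg.
Tool frame: the origin (TCP) lies at the very end of the fingers, on their centre line; the grasp point (between the pads) lies 19 mm behind it (bot.grip_point_offset is the distance from the TCP to the grasp point, in mm); z points along the fingers, y is the line along which they close (so a half turn about z gives the same grasp; the last joint's range is limited). The gripper opens to 92 mm and grips with 3 to 60 N. Pads are 19 mm wide; open, the fingers measure 130 mm over their backs; the gripper's body (75 mm by 190 mm) begins 47 mm behind the grasp point.
Start: joints at [-1.275, 0.342, 1.524, -0, 1.275, -0.146], TCP at [224.497, -474.601, 226.741] pointing down, gripper open.
Joint ranges: [-2.53, 2.53], [-0.77, 2.02], [0.04, 2.7], [-1, 4.14], [0.28, 2.66], [-3.11, 3.11]. Speed limits (rad/s): [2.57, 2.57, 3.14, 3.14, 3.14, 3.14].

### API

Orientations are given as [roll, pitch, yaw] about the fixed x, y, z axes, in that order (R = Rz(yaw) Ry(pitch) Rx(roll)).
In Python, from plant import bot gives the robot as it stands. The module is installed in compiled form; this text tells all that it offers.
- The arm moves only by the shell command python3 -m jog 'ROWS' [OPENING]. ROWS is JSON, a list of rows, each a list of 6 numbers: the shift along the tool's x, y, z in mm, then the turn, a rotation vector about the tool's x, y, z in rad. In form: [[dx, dy, dz, rx, ry, rz], ...]. A call has 1 to 12 rows; each row shifts and turns the commanded pose from where the row before left it, along the tool's axes as they then stand; what a row does not reach is not made up. A row lasts 1/10 s, in which the tool goes at most 50 mm and 8.59 degrees, less where a joint would pass 70% of its speed; a pose out of reach is approached as far as the arm can. A call with a gripper value outside its range is refused whole. OPENING is the opening in per cent of the stroke, from 0 (shut) to 100 (fully open), set as the call begins (- or left out, the last holds). The fingers move at their own pace and stop on an object; the grip force is fixed at half the most. Time passes only in rows, so rows that do not move let the fingers close. It gives the time, the measured TCP pose, the force, the opening and the grip force at its end, in the units of the state.
- bot.get_obs(): the state, without advancing time (a new reading comes with each control period).
- bot.capture(name): name is "side" or "top"; returns the picture (480x640x3 uint8, red, green, blue); there is no depth.
- bot.camera_model(name): a dict with "fx", "fy", "cx", "cy" (pixels), "dist_coeffs" ([k1, k2, p1, p2, k3] as OpenCV has them; the pictures are not rectified), "position" and "orientation" of the camera in the world. Camera axes: x right, y down, z forward; pixel columns grow to the right and rows downward; lengths in mm; the calibration is good to about 2 mm. A picture is of the moment at which its call begins. camera_model takes no time and is no camera call.
- bot.close_job(): hands the job in; it is judged then, once.
Trained networks look in the newest picture that a camera, given by its name, has taken for a name from the list of things; names that differ only in an ending like _2 or _b are one class to them, and where a whole thing is asked for, a point or a joint stands for the part that bears it (a point fixed in the world has none). Each returns a list of dicts, best first, with "p" (0 to 1); they miss things now and then, are a little off and sometimes report something else, mostly with a low value. They report only what shows in the picture. A call takes as long as a camera call.
- bot.outline_of(target, camera): "mask" (480x640 bool, what is visible of it) and "pixel" ([column, row] in pixels, amid what is visible of it).
The state is a dict: "time": time; "joint_positions": joint angles; "dq": joint speeds; "tau": joint torques, N m; "tool_pos": TCP position; "tcp_rot": TCP orientation; "contact_force": force on the tool from outside, world axes, zero at the start; "moment": the same for the moment, N m; "grip_width": finger opening in mm; "finger_force": force on a finger pad.
Only numpy, scipy, OpenCV 4.12 (cv2) and the standard library are available. Lean on these libraries where they do the work, as an engineer would, in place of code of your own. Each camera call takes 0.05 s, during which the arm holds its last target. There are 200 camera calls.

## Working session

There is one attempt and no reset: what is moved stays moved. The work goes in short steps, Python scripts to look and compute and a shell command to move; the robot and the scene stay as the last step left them, time stands still between calls to the robot, and variables do not carry over. Pictures are saved under pics/ and viewed, at most 10 in all, crops included, and the job is handed in when it is done.

```bash
mkdir -p pics; python3 - <<'E'
from plant import bot
import cv2
for c in("side","top"):
    im=bot.capture(c); cv2.imwrite(f"pics/{c}0.png",im[:,:,::-1])
    m=bot.camera_model(c); print(c,m)
    for t in("filter_wheel","empty_opening","lamp_top","cuvette_cap","filter_bench","screw_jar"):
        try: print(t,[(round(d["p"],2),d["pixel"],int(d["mask"].sum())) for d in bot.outline_of(t,c)][:2])
        except Exception as e: print(t,e)
o=bot.get_obs();print(o["time"],o["tool_pos"],o["tcp_rot"])
E
```

```text
side {'fx': 608.1806779161548, 'fy': 608.1806779161548, 'cx': 328.6820184769244, 'cy': 233.8820493015705, 'dist_coeffs': array([-0.1791268,  0.       ,  0.       ,  0.       ,  0.       ]), 'position': array([  53.14807736,  816.36168085, 1061.30906283]), 'orientation': array([-2.33258233,  0.00567018, -2.60516764])}
filter_wheel [(0.94, [312.7, 292.1], 772)]
empty_opening [(0.73, [312.4, 294.4], 665)]
lamp_top [(0.97, [320.5, 333.5], 14235), (0.47, [262.3, 352.7], 120)]
cuvette_cap [(0.84, [316.7, 331.8], 14507), (0.15, [310.1, 294.1], 699)]
filter_bench [(0.15, [397.0, 175.1], 182)]
screw_jar [(0.67, [316.2, 332.6], 14501), (0.58, [347.7, 365.7], 337)]
top {'fx': 526.2380280931575, 'fy': 526.2380280931575, 'cx': 310.5314060338129, 'cy': 235.33987786819824, 'dist_coeffs': array([0.02581121, 0.        , 0.        , 0.        , 0.        ]), 'position': array([ 350.42810303,  -12.59838815, 1681.87743737]), 'orientation': array([-3.00495045,  0.01353793, -1.57996398])}
filter_wheel [(0.74, [267.5, 257.3], 251), (0.52, [463.8, 202.6], 458)]
empty_opening [(0.66, [269.7, 257.1], 230)]
lamp_top [(0.71, [268.5, 262.8], 8091)]
cuvette_cap [(0.91, [269.5, 267.8], 7777), (0.28, [295.8, 231.4], 171)]
filter_bench [(0.79, [270.0, 265.1], 8045)]
screw_jar [(0.56, [249.4, 298.6], 76)]
0.7 [ 224.50066538 -474.60587393  226.76824172] [3.14145681e+00 2.82702516e-05 4.41762881e-01]
```

View pics/side0.png

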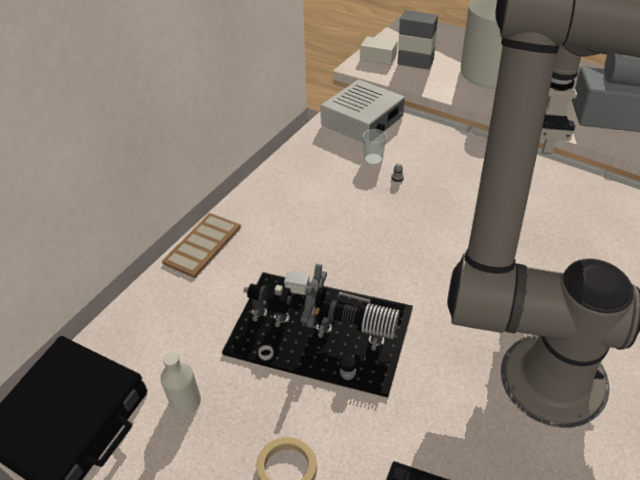

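View pics/top0.png

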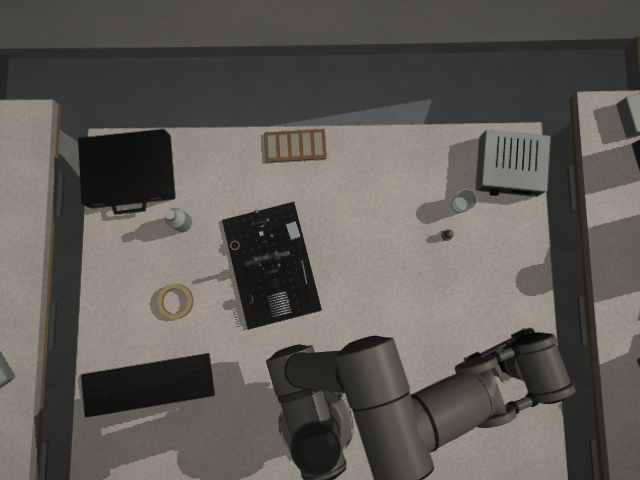

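```bash
cat > h.py <<'E'
from plant import bot
import cv2, numpy as np
from scipy.spatial.transform import Rotation as R
def cam(c):
    m=bot.camera_model(c);K=np.array([[m["fx"],0,m["cx"]],[0,m["fy"],m["cy"]],[0,0,1]])
    return K,np.array(m["dist_coeffs"]),R.from_euler("xyz",m["orientation"]).as_matrix(),np.array(m["position"])
def proj(c,P):
    K,d,Rm,p=cam(c); r=Rm.T
    return cv2.projectPoints(np.array(P,float).reshape(-1,1,3),cv2.Rodrigues(r)[0],-r@p,K,d)[0].reshape(-1,2)
def onz(c,px,z):
    K,d,Rm,p=cam(c); u=cv2.undistortPoints(np.array(px,float).reshape(-1,1,2),K,d).reshape(-1,2)
    v=np.c_[u,np.ones(len(u))]@Rm.T
    return p+v*((z-p[2])/v[:,2])[:,None]
E
python3 - <<'E'
from h import *
bot.capture("top");m=bot.outline_of("filter_bench","top")[0]["mask"].astype(np.uint8)
ct=max(cv2.findContours(m,0,1)[0],key=cv2.contourArea).reshape(-1,2)
w=onz("top",ct,12)[:,:2].astype(np.float32)
r=cv2.minAreaRect(w);print(r,cv2.boxPoints(r))
im=bot.capture("side");bot.capture("side")
cv2.imwrite("pics/sc.png",cv2.resize(im[235:395,215:415][:,:,::-1],(800,600)[:2] if 0 else (750,600),interpolation=cv2.INTER_CUBIC))
E
```

```text
((488.037841796875, 135.6697998046875), (366.5995788574219, 246.1934814453125), 14.189153671264648) [[280.15625  210.07993 ]
 [340.50415  -28.60263 ]
 [695.91943   61.259674]
 [635.57153  299.94223 ]]
```

View pics/sc.png

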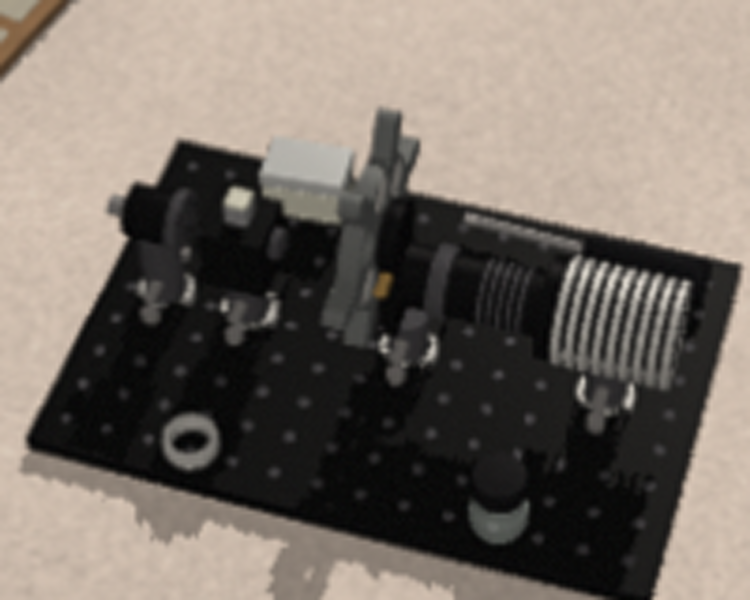

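```bash
cat >> h.py <<'E'
O=np.array([497.7,138.1,0]);yaw=np.radians(14.2)
ex=np.array([np.cos(yaw),np.sin(yaw),0]);ey=np.array([-ex[1],ex[0],0]);ez=np.array([0,0,1.])
def B(x,y,z): return O+x*ex+y*ey+z*ez
def zoom(c,n,name,half=(28,40),s=7,draw=True):
    im=np.mean([bot.capture(c).astype(float) for _ in range(n)],0)
    q=proj(c,[B(0,0,115)])[0].round().astype(int);x0,y0=q[0]-half[0],q[1]-half[1]
    cr=im[y0:y0+2*half[1],x0:x0+2*half[0]]
    cr=np.clip(cr*1.5,0,255).astype(np.uint8)
    a=cv2.resize(cr[:,:,::-1],None,fx=s,fy=s,interpolation=cv2.INTER_CUBIC);b=a.copy()
    def dot(P,col):
        for p in proj(c,P): cv2.circle(b,tuple(int(v) for v in (p-[x0,y0]+.5)*s),2,col,-1)
    if draw:
        for k in range(6):
            th=np.radians(60*k); c0=(31*np.sin(th),115-31*np.cos(th))
            t=np.linspace(0,2*np.pi,16)
            dot([B(-6,c0[0]+11*np.cos(u),c0[1]+11*np.sin(u)) for u in t],(0,255,0) if k!=3 else (0,0,255))
            th+=np.pi/6; dot([B(-6,69*np.sin(th),115-69*np.cos(th)),B(6,69*np.sin(th),115-69*np.cos(th))],(255,255,0))
        for p in [(-190,-120,12),(-190,120,12),(170,-120,12),(170,120,12)]: print(proj(c,[B(*p)]).round(1))
    cv2.imwrite(name,np.hstack([a,b]))
E
python3 - <<'E'
from h import *
zoom("side",8,"pics/zs.png")
E
```

```text
[[412.1 304.1]]
[[388.5 393.5]]
[[261.5 271.2]]
[[220.9 351.3]]
```

View pics/zs.png

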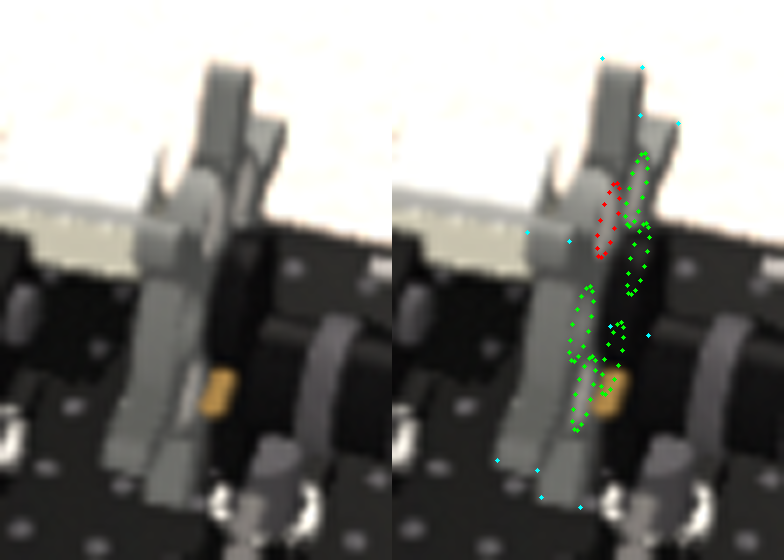

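```bash
python3 - <<'E'
from h import *
im=np.mean([bot.capture("side").astype(float) for _ in range(6)],0)
q=proj("side",[B(0,0,115)])[0].round().astype(int);x0,y0=q[0]-12,q[1]-20
c=np.clip(im[y0:y0+44,x0:x0+26]*2,0,255).astype(np.uint8)
cv2.imwrite("pics/zz.png",cv2.resize(c[:,:,::-1],None,fx=13,fy=13,interpolation=cv2.INTER_CUBIC))
for k in range(6):
    th=np.radians(60*k);p=proj("side",[B(-6,31*np.sin(th),115-31*np.cos(th))])[0]
    print(k,((p-[x0,y0]+.5)*13).round())
    for r in range(int(p[1])-3,int(p[1])+5): print(im[r,int(p[0])-4:int(p[0])+6].mean(1).round().astype(int))
E
```

```text
0 [202. 406.]
[71 50 22  9 10 11 11  8  7  9]
[67 47 21  9  9 10 11  8  7  9]
[60 44 21  9  9 10  9  8  7 10]
[54 47 25  9  9 10  7  8  7 12]
[59 57 35 14  8  7  7  8  8 12]
[78 74 44 30 31 26 14  6 10 12]
[91 80 52 67 78 77 41 12 10 12]
[93 77 57 75 86 82 45 14 10 12]
1 [149. 470.]
[70 71 63 53 52 78 74 44 30 31]
[70 69 61 51 60 91 80 52 67 78]
[68 68 58 50 64 93 77 57 75 86]
[66 66 56 52 79 93 76 66 80 85]
[65 64 53 54 90 95 72 74 85 84]
[65 60 51 60 93 89 76 81 85 81]
[64 61 52 63 93 82 71 79 82 69]
[62 54 50 69 89 74 57 54 47 33]
2 [144. 342.]
[76 76 77 75 62 61 57 39 18 12]
[76 75 76 72 65 68 61 36 15 11]
[75 75 75 70 68 71 63 36 14 11]
[74 75 74 70 73 75 62 32 12 11]
[74 74 73 67 73 76 58 28 11 10]
[73 74 73 71 73 71 50 22  9 10]
[73 73 73 68 70 67 47 21  9  9]
[72 72 69 67 67 60 44 21  9  9]
3 [194. 149.]
[100 103 106 106 106  89  63  63  94  87]
[ 96 100 101  99 101  94  68  71  95  79]
[93 95 96 90 98 94 68 80 92 70]
[92 92 91 81 96 92 66 82 84 65]
[89 89 88 75 95 87 62 76 86 64]
[75 81 82 82 97 81 56 52 57 41]
[58 63 67 85 94 78 51 31 24 21]
[49 50 56 90 86 69 42 25 24 24]
4 [247.  92.]
[58 59 67 54 59 81 67 76 60 86]
[ 73  60  58  53  76  90  68  53  59 125]
[102  73  53  52  83  92  66  50  83 160]
[110  80  54  59  91  91  63  58 127 177]
[106  89  63  63  94  87  58  67 160 186]
[101  94  68  71  95  79  54  83 170 189]
[ 98  94  68  80  92  70  55 105 175 189]
[ 96  92  66  82  84  65  53  90 152 179]
5 [250. 221.]
[94 78 51 31 24 21 20 19 16 19]
[86 69 42 25 24 24 21 13  9 17]
[76 52 30 24 28 31 27 14  8 16]
[61 37 21 21 27 31 24 11  7 13]
[46 26 15 17 22 27 16  8  7 17]
[41 23 13 14 17 19 10  7  7 19]
[34 17 13 13 14 12  7  6  6 20]
[28 13 12 13 12 11  8  8  8 21]
```

View pics/zz.png

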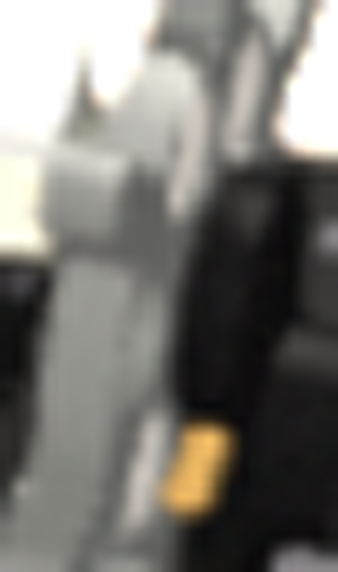

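The side crop shows bright glass in the openings at top (195,150), upper right (247,92) and lower +y (149,470). The +y upper one (144,342) shows only grey wall, so it is the likely empty opening. It sits two clicks from the beam if the lobes at the top move towards +y.

```bash
cat > plan.py <<'E'
from h import *
import sys
def go(bx,by,z,n,nrot=None):
    o=bot.get_obs();p=np.array(o["tool_pos"]);Rm=R.from_euler("xyz",o["tcp_rot"])
    T=R.from_matrix(np.c_[ey,ex,-ez]); rv=(Rm.inv()*T).as_rotvec(); nr=nrot or n
    d=(B(bx,by,z)-p)/n
    print("from bench",(p-O)@ex,(p-O)@ey,p[2],"rv",rv.round(3))
    for k in range(n):
        r=rv/nr if k<nr else rv*0
        print([*Rm.inv().apply(d).round(1).tolist(),*r.round(3).tolist()],end=",")
        Rm=Rm*R.from_rotvec(r)
    print()
E
python3 -c "
from plan import *
go(0,-57,225,18,12)"
```

```text
from bench -415.1656411994309 -526.9567003985404 226.7474695781308 rv [ 0.     0.    -1.377]
[27.7, -21.2, 0.1, 0.0, 0.0, -0.115],[29.9, -17.9, 0.1, 0.0, 0.0, -0.115],[31.8, -14.3, 0.1, 0.0, 0.0, -0.115],[33.2, -10.6, 0.1, 0.0, 0.0, -0.115],[34.2, -6.7, 0.1, 0.0, 0.0, -0.115],[34.7, -2.8, 0.1, 0.0, 0.0, -0.115],[34.8, 1.2, 0.1, 0.0, 0.0, -0.115],[34.4, 5.2, 0.1, 0.0, 0.0, -0.115],[33.6, 9.1, 0.1, 0.0, 0.0, -0.115],[32.4, 12.9, 0.1, 0.0, 0.0, -0.115],[30.7, 16.5, 0.1, 0.0, 0.0, -0.115],[28.6, 19.9, 0.1, 0.0, 0.0, -0.115],[26.1, 23.1, 0.1, 0.0, 0.0, -0.0],[26.1, 23.1, 0.1, 0.0, 0.0, -0.0],[26.1, 23.1, 0.1, 0.0, 0.0, -0.0],[26.1, 23.1, 0.1, 0.0, 0.0, -0.0],[26.1, 23.1, 0.1, 0.0, 0.0, -0.0],[26.1, 23.1, 0.1, 0.0, 0.0, -0.0],
```

```bash
python3 -m jog '[[28,-21,0,0,0,-0.115],[30,-18,0,0,0,-0.115],[32,-14,0,0,0,-0.115],[33,-11,0,0,0,-0.115],[34,-7,0,0,0,-0.115],[35,-3,0,0,0,-0.115],[35,1,0,0,0,-0.115],[34,5,0,0,0,-0.115],[34,9,0,0,0,-0.115],[32,13,0,0,0,-0.115],[31,16,0,0,0,-0.115],[29,20,0,0,0,-0.115]]' 0
python3 -c "
from plan import *
go(0,-57,205,6)"
```

```text
time: 2.8
tool_pos: [414.9, -100.1, 226.9]
tcp_rot: [3.141, 0.0, 1.826]
contact_force: [1.0, -0.4, -0.6]
grip_width: 2.0
finger_force: 0.0
from bench -138.67702553991703 -210.63156733502015 226.9140105823393 rv [0.    0.    0.008]
[25.4, 23.3, 3.6, 0.0, 0.0, 0.001],[25.5, 23.3, 3.7, 0.0, 0.0, 0.001],[25.5, 23.2, 3.7, 0.0, 0.0, 0.001],[25.5, 23.2, 3.7, 0.0, 0.0, 0.001],[25.5, 23.2, 3.7, 0.0, 0.0, 0.001],[25.6, 23.1, 3.7, 0.0, 0.0, 0.001],
```

```bash
python3 -m jog '[[25.5,23,3.5,0,0,0],[25.5,23,3.5,0,0,0],[25.5,23,3.5,0,0,0],[25.5,23,3.5,0,0,0],[25.5,23,3.5,0,0,0],[25.5,23,3.5,0,0,0],[0,0,0,0,0,0],[0,0,0,0,0,0]]' -
python3 -c "
from plan import *
go(0,-57,170,3)
zoom('side',2,'pics/z1.png',(40,50),5)"
```

```text
time: 3.6
tool_pos: [509.9, 81.3, 205.4]
tcp_rot: [-3.141, 0.0, 1.823]
contact_force: [-0.4, -0.1, -0.3]
grip_width: 0.2
finger_force: 0.0
from bench -2.1038716003459146 -58.05888366450387 205.35942376751711 rv [-0.001  0.     0.005]
[0.4, 0.7, 11.8, -0.0, 0.0, 0.002],[0.4, 0.7, 11.8, -0.0, 0.0, 0.002],[0.4, 0.7, 11.8, -0.0, 0.0, 0.002],
[[412.1 304.1]]
[[388.5 393.5]]
[[261.5 271.2]]
[[220.9 351.3]]
```

View pics/z1.png

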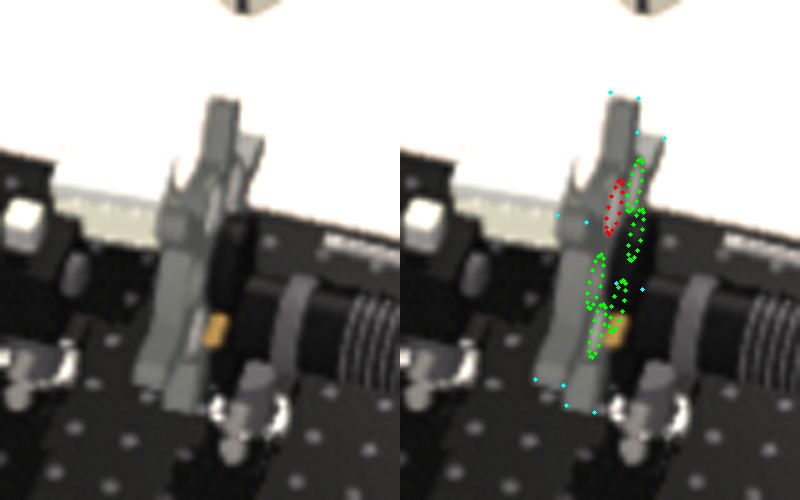

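The fingertip at (245,5) lines up with the wheel plane, above and beyond the −y top lobe at (250,140). Next I lower it and push.

```bash
python3 -m jog '[[0,1,12,0,0,0],[0,1,12,0,0,0],[0,0,11,0,0,0],[0,0,0,0,0,0],[6,0,0,0,0,0],[6,0,0,0,0,0],[5,0,0,0,0,0],[5,0,0,0,0,0],[5,0,0,0,0,0]]' -
python3 -m jog '[[5,0,0,0,0,0],[5,0,0,0,0,0],[5,0,0,0,0,0],[5,0,0,0,0,0],[3,0,0,0,0,0],[0,0,0,0,0,0],[0,0,0,0,0,0]]' -
python3 -c "
from plan import *
go(0,-57,205,3)
zoom('side',4,'pics/z2.png',(28,40),7)"
```

```text
time: 4.6
tool_pos: [507.5, 106.6, 173.6]
tcp_rot: [3.136, 0.005, 1.822]
contact_force: [1.1, -2.7, 3.0]
grip_width: 0.8
finger_force: 1.6
time: 5.3
tool_pos: [499.5, 130.1, 170.5]
tcp_rot: [-3.141, -0.0, 1.822]
contact_force: [-0.4, -0.2, 0.6]
grip_width: 0.3
finger_force: 0.0
from bench -0.19472148473379086 -8.221325392160026 170.50468046771675 rv [-0.    -0.     0.003]
[-16.3, 0.0, -11.5, -0.0, -0.0, 0.001],[-16.3, 0.0, -11.5, -0.0, -0.0, 0.001],[-16.3, 0.0, -11.5, -0.0, -0.0, 0.001],
[[412.1 304.1]]
[[388.5 393.5]]
[[261.5 271.2]]
[[220.9 351.3]]
```

View pics/z2.png

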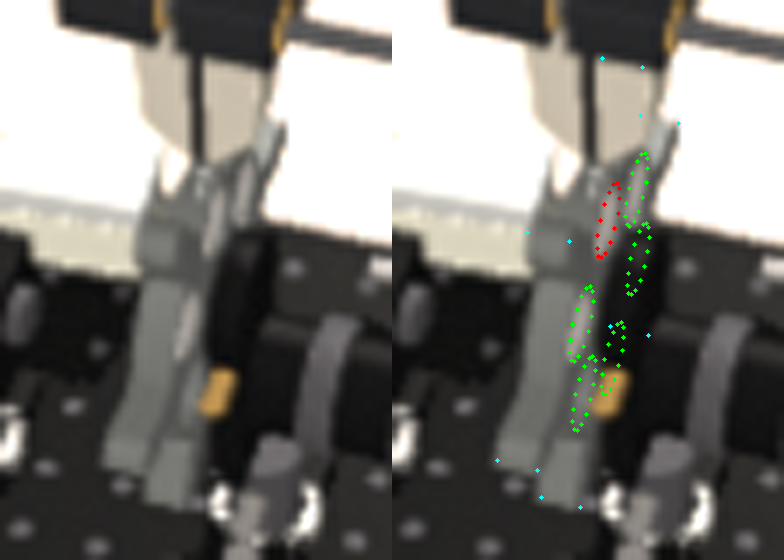

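The click worked. Opening k=2 at (190,325) is now bright, and k=1 at (185,395) is now the grey empty one. One more click in the same direction should do it.

```bash
python3 -m jog '[[0,0,-17,0,0,0],[0,0,-18,0,0,0],[-16,0,0,0,0,0],[-17,0,0,0,0,0],[-17,0,0,0,0,0],[0,0,0,0,0,0],[0,0,12,0,0,0],[0,0,12,0,0,0],[0,0,11,0,0,0],[0,0,0,0,0,0]]' -
python3 -m jog '[[6,0,0,0,0,0],[6,0,0,0,0,0],[5,0,0,0,0,0],[5,0,0,0,0,0],[5,0,0,0,0,0],[5,0,0,0,0,0],[5,0,0,0,0,0],[5,0,0,0,0,0],[5,0,0,0,0,0],[3,0,0,0,0,0],[0,0,0,0,0,0],[0,0,0,0,0,0]]' -
python3 -m jog '[[0,0,-20,0,0,0],[0,0,-25,0,0,0],[0,0,-25,0,0,0],[0,0,-20,0,0,0],[0,0,0,0,0,0],[0,0,0,0,0,0]]' -
python3 -c "
from plan import *
zoom('side',4,'pics/z3.png',(28,40),7)"
```

```text
time: 6.5
tool_pos: [510.6, 82.0, 168.4]
tcp_rot: [-3.137, -0.001, 1.823]
contact_force: [0.2, -0.3, -0.5]
grip_width: 0.4
finger_force: 0.0
time: 7.7
tool_pos: [499.5, 130.1, 170.5]
tcp_rot: [-3.141, -0.0, 1.822]
contact_force: [-0.2, -0.2, 0.0]
grip_width: 0.6
finger_force: 0.0
time: 8.3
tool_pos: [499.5, 129.8, 260.2]
tcp_rot: [-3.141, 0.0, 1.822]
contact_force: [-0.4, 0.1, -0.2]
grip_width: 0.4
finger_force: 0.0
[[412.1 304.1]]
[[388.5 393.5]]
[[261.5 271.2]]
[[220.9 351.3]]
```

View pics/z3.png

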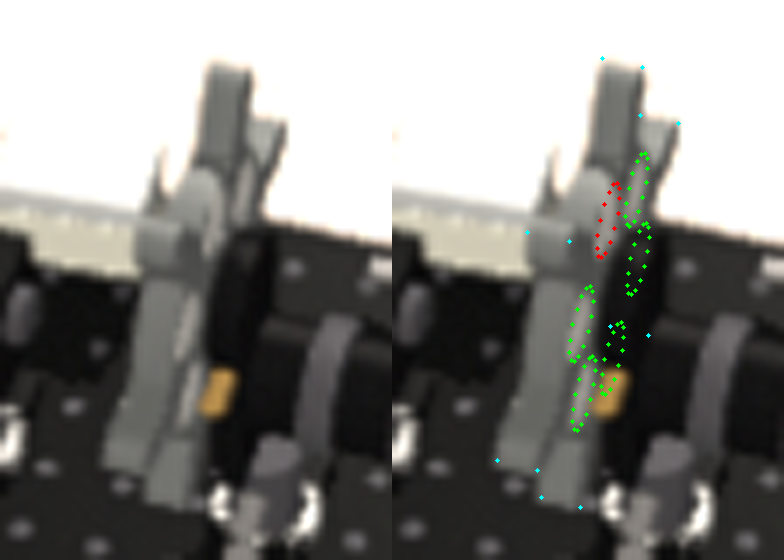

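All four visible openings are now bright, at (190,325), (188,395), (212,215) and (243,190). The empty one has gone from k=1 down into the beam, and the lobes sit in the rest position.

```bash
python3 -c "
from plant import bot
print(bot.close_job())"
```

```text
the job is handed in; nothing more can be done
None
```

I turned the wheel two clicks with a fingertip, so its empty opening should now stand in the beam, resting in its click. I inferred that from the four openings the camera could see, because the stem hides the beam position itself. I then raised the finger clear and handed the job in, but no verdict came back.

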